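# Lock the access cover's quarter-turn fastener and hold the cover shut on its gasket

## Task

The access cover on top of the rack power supply is back on its frame: turn its quarter-turn wing fastener clockwise until the slot on the wing lines up with the two marks engraved on the cover beside it. Then press the cover's other, sprung-up end down flush against the frame at the middle of that end, between its two empty screw holes, and finish while still holding it pressed down, so that I can put the screws in. Leave the things lying about where they are.

Things in the scene. Friction and masses are not known exactly. Their poses are not given: they have to be found in the camera images.
- wing (a point): Centre of the fastener's wing: an upright dark steel bar 34 mm long, 10 mm thick, 22 mm tall, on a 28 mm round flange near the cover's left end. On the turning axis, half-way up: wing top 11 mm above, cover's face 18 mm below, flange top 15 mm below. x runs along the wing and the light slot line on its top, y across its thickness, z up. The cover around it is flat.
- fastener (a joint): Turn of the fastener in rad, growing clockwise seen from above: at 0 the slot lies across the cover's width, at 1.571 along its length, in line with the two marks. Starts at 0.1 to 0.55. Stiff (about 0.12 N m), stays where it is left; can be turned past the marks to a stop at 1.92. Its cam draws this end of the cover down by up to 3 mm on the way.
- cover: Access cover, aluminium sheet 200 x 140 x 3 mm on a frame on the instrument's top. Origin on the fastener's axis at the underside; x across its width, y along its length, z up. Fastener end at y = +34 mm, loose end at y = -166 mm. Marks: thin dark lines at x = 0, y = +20 to +31 and -20 to -31 mm. Empty screw holes at x = +57 and -57, y = -154 mm.
- cover_gap (a joint): How far the loose end stands up: angle in rad about the cover's x axis through the fastener. 0 is flush on the frame, 0.055 is as the gasket holds it up (edge 9 mm high). Springy: about 7 N down at the press spot brings it flush, where it stops solidly; it springs up again when let go.
- press_spot (a point): Point on the cover's upper face at the middle of its loose end, 150 mm from the fastener's axis and 16 mm in from the loose edge, half-way between the two screw holes. Axes as the cover's.
- instrument: Rack power supply, cream sheet metal, 425 mm wide (y), 400 mm deep (x), top face 100 mm above the bench, front with display, knob and two black handles towards the robot. Fixed. Origin at the centre of its underside on the bench. The cover's frame stands 4 mm proud of its top.
- screw_dish: Round steel dish, 72 mm wide and 18 mm high, with two screws in it, on the instrument's top beyond the cover's loose end; leave alone. Origin under its centre.
- screwdriver: Black-handled screwdriver, 190 mm long, lying on the rear of the instrument's top; leave alone.
- dry_cell: Round black battery with a copper-coloured top, 26 mm across and 50 mm tall, standing on the rear left of the instrument's top; leave alone. Origin under its centre.
- multimeter: Black handheld multimeter, 92 x 190 x 50 mm, lying on the bench beside the instrument; leave alone. Origin under its centre.
- torch: Yellow torch, 180 mm long and 35 mm thick, lying on the bench beside the instrument; leave alone.
- carton: Small cardboard box, 85 x 60 x 50 mm, on the bench; leave alone. Origin under its centre.
- tape_roll: White roll of tape, 90 mm across and 24 mm high, lying on the bench; leave alone. Origin under its centre.

How it is judged:
By the outcome, as a careful person would: the job done as asked, in the order asked, and still so for the second after the job is handed in, while the arm keeps its last pose, push and grip.
It also fails if it takes over 48 s, if anything falls off the work surface, if the arm or the gripper's body presses on something with over 40 N, if the wrist force passes 120 N, or if a joint passes its speed limit or range.

## Robot

A 6-joint arm with a two-finger parallel gripper is mounted at the origin on the work surface. World frame = base frame: x ahead of the robot, y to its left, z up, the work surface at z = 0. Lengths are in m, angles in rad, forces in N, time in s.
With the tool pointing down it reaches from about 0.35 to 0.775 m from the base axis. Payload 7.3 kg.
Tool frame: the origin (TCP) lies midway between the tips of the shut fingers; the grasp point (between the pads) lies grasp_offset behind it (grasp_offset is the distance from the TCP to the grasp point, in m); z points along the fingers, y is the line along which they close (so a half turn about z gives the same grasp; the last joint's range is limited). The gripper opens to 92 mm and grips with 3 to 60 N. Pads are 19 mm wide; open, the fingers measure 130 mm over their backs; the gripper's body (75 mm by 190 mm) begins 47 mm behind the grasp point.
Start: joints at [0.964, 0.342, 1.524, -0, 1.275, -0.146], TCP at [0.233, 0.47, 0.194] pointing down, gripper open.
Joint ranges: [-2.53, 2.53], [-0.77, 2.02], [0.04, 2.7], [-1, 4.14], [0.28, 2.66], [-3.11, 3.11]. Speed limits (rad/s): [2.57, 2.57, 3.14, 3.14, 3.14, 3.14].

## Interface

Orientations are given as [roll, pitch, yaw] about the fixed x, y, z axes, in that order (R = Rz(yaw) Ry(pitch) Rx(roll)).
In Python, from cell import * gives the robot as it stands.
- The arm moves only by the tool step_arm, never from a script. Its argument "plan" is a list of rows, each a list of 5 numbers: the closure, from -1 (fully open) to 1 (shut), then the shift along the tool's x, y, z in m, then the turn about the tool's z in rad. In form: [[hand, x, y, z, twist], ...]. A call has 1 to 20 rows; each row is the pose to reach, as a shift and turn from the pose commanded when the call began, along the tool's axes at that moment; what a row does not reach only later rows make up. A row lasts 1/8 s, in which the tool goes at most 62.5 mm and 10.7 degrees, less where a joint would pass 70% of its speed; a pose out of reach is approached as far as the arm can. A call with a gripper value outside its range is refused whole. The fingers move at their own pace and stop on an object; "grip_force" is the grip in N (left out, the last holds). Time passes only in rows, so rows that repeat a pose let the fingers close. It gives the time, the measured TCP pose, the force, the opening and the grip force at its end, in the units of the state.
- observe(): the state, without advancing time (a new reading comes with each control period).
- read_camera(name): name is "scene" or "top" or "wrist"; returns a dict with "img" (480x640x3 uint8, red, green, blue), "range_z" (480x640 float32, m along the optical axis (not along the pixel's ray), 0 where there is no reading), "fx", "fy", "cx", "cy" (pixels), "R" (3x3) and "t" (3): a world point X has camera coordinates R X + t; the wrist camera has in their place "T_tool_cam" (4x4, takes a point from camera to tool coordinates, whose origin is the TCP and whose axes are the flange's). Camera axes: x right, y down, z forward; pixel columns grow to the right and rows downward; lengths in m; the calibration is good to about 2 mm. The wrist camera is an equidistant fisheye: a pixel r from the principal point sees the ray r / f radians off the axis. A picture is of the moment at which its call begins: read the wrist's pose just before it.
- hand_in(): hands the job in; it is judged then, once.
The state is a dict: "time": time; "qpos": joint angles; "qvel": joint speeds; "joint_efforts": joint torques, N m; "tool_pos": TCP position; "tool_rot": TCP orientation; "contact_force": force on the tool from outside, world axes, zero at the start; "torque": the same for the moment, N m; "opening": finger opening in m; "grip_force": force on a finger pad.
Only numpy, scipy, OpenCV 4.12 (cv2) and the standard library are available. Lean on these libraries where they do the work, as an engineer would, in place of code of your own. Each camera call takes 0.05 s, during which the arm holds its last target. There are 200 camera calls.

## Working session

There is one attempt and no reset: what is moved stays moved. The work goes in short steps, Python scripts to look and compute and a tool call to move; the robot and the scene stay as the last step left them, time stands still between calls to the robot, and variables do not carry over. Pictures are saved under pics/ and viewed, at most 10 in all, crops included, and the job is handed in when it is done.

Besides the shell and the picture viewer there is one more tool, called after "Request:" as a command line: name --pt "numbers of a row" for each row, then --argument value for the rest. step_arm: Moves the arm, as the interface text tells. Its arguments: {"type":"object","properties":{"plan":{"type":"array","items":{"type":"array","items":{"type":"number"}}},"grip_force":{"type":"number"}},"required":["plan"]}

```bash
mkdir -p pics; ls; python3 - <<'E'
from cell import *
import cv2,numpy as np
o=observe();print({k:np.round(v,3).tolist() for k,v in o.items()})
c=read_camera("top");cv2.imwrite("pics/top0.png",c["img"][:,:,::-1]);np.savez("top0.npz",**c)
c=read_camera("scene");cv2.imwrite("pics/scene0.png",c["img"][:,:,::-1]);np.savez("scene0.npz",**c)
E
```

```text
pics
{'time': 0.0, 'qpos': [0.964, 0.343, 1.525, 0.0, 1.275, -0.146], 'qvel': [-0.0, -0.0, 0.002, -0.001, 0.001, 0.001], 'joint_efforts': [0.001, -43.125, -24.422, 0.072, 0.056, -0.0], 'tool_pos': [0.233, 0.47, 0.193], 'tool_rot': [-3.14, -0.0, 2.681], 'contact_force': [-0.066, 0.068, -0.395], 'torque': [0.036, 0.012, -0.028], 'grip_force': 0.0, 'opening': 0.092}
```

View pics/top0.png

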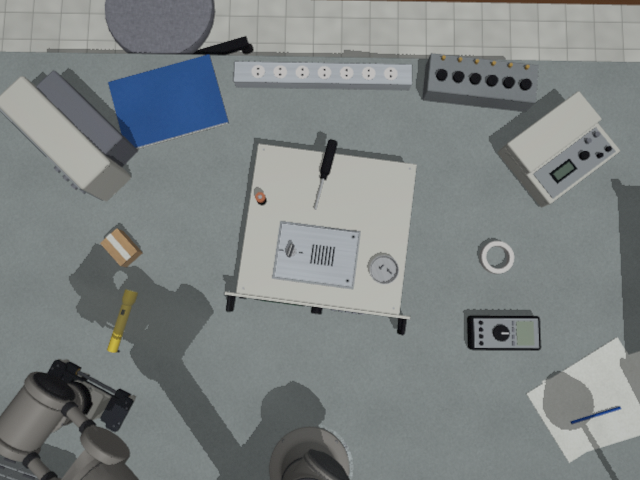

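View pics/scene0.png

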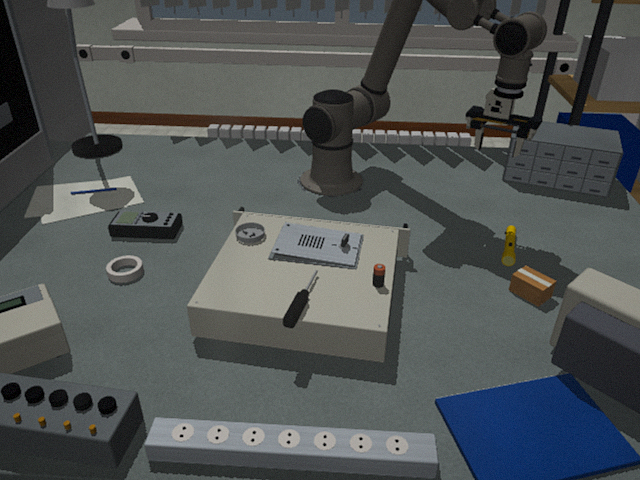

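The top view shows the cover at about (275–360, 222–288), with the wing at about (291,249) and the loose end on the right, towards the dish at (383,268). I'll enlarge it.

```bash
cat > h.py <<'E'
import numpy as np
def px2w(c,u,v,z=None):
    """world point of pixel; on the plane z if given, else by the depth"""
    R,t=c["R"],c["t"]; d=np.array([(u-c["cx"])/c["fx"],(v-c["cy"])/c["fy"],1.])
    o=-R.T@t; w=R.T@d
    s=np.median(c["range_z"][int(v)-1:int(v)+2,int(u)-1:int(u)+2]) if z is None else (z-o[2])/w[2]
    return o+s*w
E
python3 - <<'E'
import cv2,numpy as np
from h import *
c=dict(np.load("top0.npz"))
i=c["img"][215:295,265:405,::-1];cv2.imwrite("pics/top0c.png",cv2.resize(i,None,fx=5.7,fy=5.7,interpolation=cv2.INTER_CUBIC))
for p in [(291,249),(355,257),(340,240),(280,270),(383,268),(260,198),(250,170)]: print(p,px2w(c,*p).round(4))
E
```

```text
(291, 249) [0.5692 0.054  0.1386]
(355, 257) [ 0.5537 -0.1094  0.1151]
(340, 240) [ 0.597  -0.0705  0.1149]
(280, 270) [0.5178 0.0827 0.1082]
(383, 268) [ 0.5272 -0.1826  0.1054]
(260, 198) [0.6968 0.1347 0.1486]
(250, 170) [8.069e-01 1.812e-01 2.000e-04]
```

View pics/top0c.png

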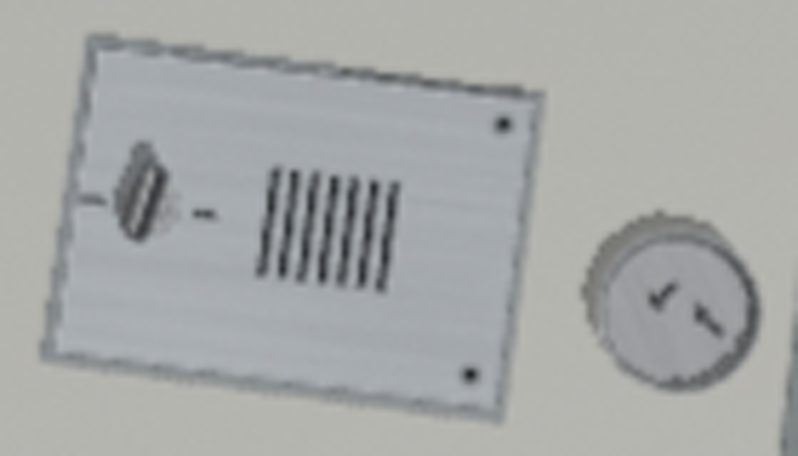

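```bash
python3 - <<'E'
import numpy as np
from h import *
c=dict(np.load("top0.npz"))
f=lambda x,y,z: px2w(c,265+x/5.7-.4,215+y/5.7-.4,z)
m1,m2=f(92,199,.109),f(204,213,.109)
h1,h2=f(503,124,.1145),f(469,374,.1145)
w1,w2=f(158,168,.138),f(137,235,.138)
k=[f(90,38,.109),f(543,92,.115),f(502,418,.115),f(44,357,.109)]
ang=lambda a,b:np.degrees(np.arctan2(*(b-a)[1::-1]))
print("marks",m1,m2,(m1+m2)/2,ang(m2,m1))
print("holes",h1,h2,(h1+h2)/2,ang(h2,h1),np.linalg.norm(h1-h2))
print("wing",w1,w2,(w1+w2)/2,ang(w2,w1),np.linalg.norm(w1-w2))
print("corners",np.array(k),ang(k[1],k[0]),ang(k[2],k[3]),ang(k[2],k[1]),ang(k[3],k[0]))
a=(m1+m2)/2;b=(h1+h2)/2;print("axis-hole line",ang(b,a),np.linalg.norm((a-b)[:2]))
E
```

```text
marks [0.57066924 0.0818963  0.109     ] [0.56508535 0.03108413 0.109     ] [0.5678773  0.05649022 0.109     ] 83.72876272180815
holes [ 0.60707622 -0.10353346  0.1145    ] [ 0.49383622 -0.08920112  0.1145    ] [ 0.55045622 -0.09636729  0.1145    ] -7.213344443425304 0.1141433932737729
wing [0.58189512 0.05098799 0.138     ] [0.55189739 0.05967779 0.138     ] [0.56689626 0.05533289 0.138     ] -16.15533471468656 0.03123100548168694
corners [[ 0.64435781  0.08446941  0.109     ]
 [ 0.62189742 -0.12148905  0.115     ]
 [ 0.47436238 -0.10412041  0.115     ]
 [ 0.49882186  0.10188465  0.109     ]] 83.77631757635815 83.22883434716861 -6.714270970587707 -6.8237290619928395
axis-hole line 83.49809077054654 0.15384703771549063
```

Request:
step_arm --pt "-0.4 -0.04 -0.018 -0.02 -0.02" --pt "-0.4 -0.09 -0.041 -0.02 -0.05" --pt "-0.4 -0.14 -0.064 -0.02 -0.08" --pt "-0.4 -0.19 -0.087 -0.02 -0.11" --pt "-0.4 -0.24 -0.11 -0.02 -0.14" --pt "-0.4 -0.29 -0.133 -0.02 -0.18" --pt "-0.4 -0.34 -0.156 -0.02 -0.18" --pt "-0.4 -0.39 -0.179 -0.02 -0.18" --pt "-0.4 -0.44 -0.202 -0.02 -0.18" --pt "-0.4 -0.47 -0.216 -0.02 -0.18" --pt "-0.4 -0.483 -0.222 -0.02 -0.18" --pt "-0.4 -0.483 -0.222 -0.02 -0.18" --pt "-0.4 -0.483 -0.222 -0.02 -0.18" --pt "-0.4 -0.483 -0.222 -0.02 -0.18"

```text
time: 1.85
tool_pos: [0.5668, 0.0578, 0.2143]
tool_rot: [3.141, 0.0, 2.862]
contact_force: [-0.2, 0.2, 0.5]
opening: 0.0645
grip_force: 0.0
```

```bash
python3 - <<'E'
from cell import *
import cv2,numpy as np
o=observe();print({k:np.round(v,4).tolist() for k,v in o.items()},grasp_offset)
c=read_camera("wrist");cv2.imwrite("pics/w1.png",c["img"][:,:,::-1]);np.savez("w1.npz",pos=o["tool_pos"],rot=o["tool_rot"],**c)
print(c["T_tool_cam"].round(3),c["fx"],c["cx"],c["cy"])
E
```

```text
{'time': 1.85, 'qpos': [-0.033, 0.4106, 1.3629, 0.0003, 1.368, -1.3246], 'qvel': [-0.0042, 0.002, -0.0043, -0.0005, -0.0019, -0.0018], 'joint_efforts': [-0.1763, -47.3261, -25.2677, -0.0206, 0.0857, 0.0053], 'tool_pos': [0.5668, 0.0578, 0.2143], 'tool_rot': [3.1413, 0.0001, 2.8624], 'contact_force': [-0.2331, 0.1892, 0.4975], 'torque': [-0.0308, -0.0254, 0.0042], 'grip_force': 0.0, 'opening': 0.0645} 0.0188
[[-0.    -0.953 -0.303  0.084]
 [ 1.    -0.     0.001 -0.001]
 [-0.001 -0.303  0.953 -0.19 ]
 [ 0.     0.     0.     1.   ]] 371.64829954431775 327.69098379279956 236.7656223154359
```

View pics/w1.png

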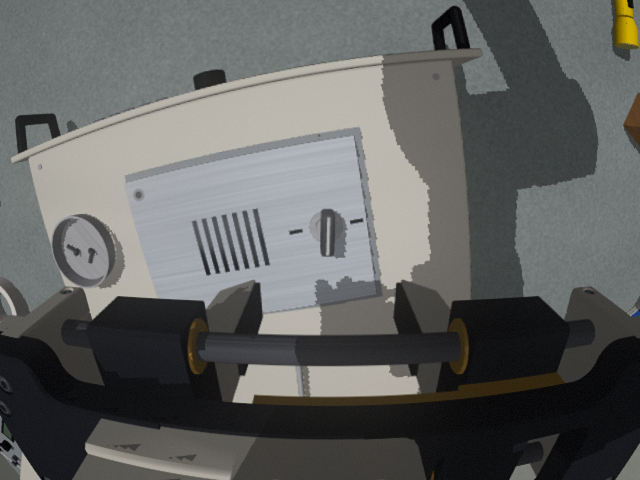

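The wrist view shows the wing near (328,232), almost aligned with the tool, and the marks at (295,232) and (357,221). I'll enlarge this for accuracy.

```bash
python3 - <<'E'
import cv2,numpy as np
c=np.load("w1.npz")
i=c["img"][195:270,278:378,::-1];cv2.imwrite("pics/w1c.png",cv2.resize(i,None,fx=8,fy=8,interpolation=cv2.INTER_CUBIC))
E
```

```text
(no output)
```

View pics/w1c.png

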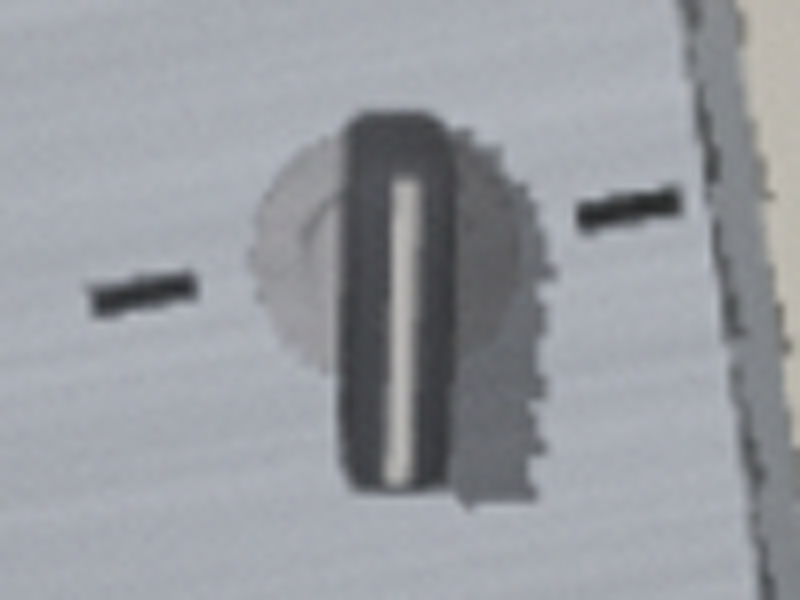

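```bash
cat >> h.py <<'E'
from scipy.spatial.transform import Rotation as Ro
def w2w(c,u,v,z):
    """world point of a wrist (equidistant fisheye) pixel on plane z"""
    d=np.array([(u-c["cx"]),(v-c["cy"])])/c["fx"]; r=np.hypot(*d)
    ray=np.array([*(d/r*np.sin(r)),np.cos(r)])
    T=c["T_tool_cam"]; R=Ro.from_euler("xyz",c["rot"]).as_matrix()
    o=c["pos"]+R@T[:3,3]; w=R@T[:3,:3]@ray
    return o+w*(z-o[2])/w[2]
E
python3 - <<'E'
from h import *
c=dict(np.load("w1.npz"))
f=lambda x,y,z: w2w(c,278+(x+.5)/8-.5,195+(y+.5)/8-.5,z)
ang=lambda a,b:np.degrees(np.arctan2(*(b-a)[1::-1]))
s1,s2=f(406,182,.138),f(398,484,.138)
m=[f(*p,.109) for p in [(92,300),(197,287),(578,217),(680,202)]]
print("slot",s1,s2,(s1+s2)/2,ang(s1,s2),np.linalg.norm(s1-s2))
print("marks",np.array(m),(m[0]+m[3])/2,(m[1]+m[2])/2,ang(m[0],m[3]),np.linalg.norm(m[0]-m[3]),np.linalg.norm(m[1]-m[2]))
e1,e2=f(398,112,.138),f(398,490,.138);print("wing ends incl. side",(f(345,480,.138)+f(452,480,.138))/2)
u,v=278+400/8,195+330/8;print("depth",[float(c["range_z"][int(b),int(a)]) for a,b in [(u,v),(u,v+8),(300,255),(310,260)]])
T=c["T_tool_cam"];
for a,b in [(u,v),(u,v+8),(305,250),(345,250)]:
    d=np.array([(a-c["cx"]),(b-c["cy"])])/c["fx"];r=np.hypot(*d);ray=np.array([*(d/r*np.tan(r)),1])*c["range_z"][int(b),int(a)]
    print(c["pos"]+Ro.from_euler("xyz",c["rot"]).as_matrix()@(T[:3,:3]@ray+T[:3,3]))
E
```

```text
slot [0.55298428 0.06177123 0.138     ] [0.58142915 0.05283259 0.138     ] [0.56720672 0.05730191 0.138     ] -17.445032392280478 0.02981627297144552
marks [[0.56340899 0.02482047 0.109     ]
 [0.56510037 0.03579541 0.109     ]
 [0.56874487 0.07579098 0.109     ]
 [0.5700861  0.08636095 0.109     ]] [0.56674755 0.05559071 0.109     ] [0.56692262 0.05579319 0.109     ] 83.80765781883092 0.061901649993876734 0.04016127466779669
wing ends incl. side [0.58105153 0.05299077 0.138     ]
depth [0.27874189615249634, 0.28036755323410034, 0.3125036656856537, 0.31354662775993347]
[0.56683995 0.05755858 0.13873794]
[0.57284094 0.05583855 0.13901543]
[0.582152   0.03302279 0.10928218]
[0.5920212  0.06540543 0.10773462]
```

Request:
step_arm --pt "-0.4 0 -0.001 0.03 0.025" --pt "-0.4 0 -0.001 0.06 0.025" --pt "-0.4 0 -0.001 0.08 0.025" --pt "-0.4 0 -0.001 0.09 0.025" --pt "-0.4 0 -0.001 0.096 0.025" --pt "-0.4 0 -0.001 0.096 0.025" --grip_force 30

```text
time: 2.65
tool_pos: [0.5672, 0.0558, 0.1183]
tool_rot: [3.141, 0.0, 2.836]
contact_force: [-0.1, 1.0, -0.6]
opening: 0.0642
grip_force: 0.0
```

Request:
step_arm --pt "0.2 0 0 0 0" --pt "0.5 0 0 0 0" --pt "0.8 0 0 0 0" --pt "1 0 0 0 0" --pt "1 0 0 0 0" --pt "1 0 0 0 0" --pt "1 0 0 0 0" --pt "1 0 0 0 0" --grip_force 30

```text
time: 3.65
tool_pos: [0.567, 0.0557, 0.118]
tool_rot: [3.142, -0.0, 2.836]
contact_force: [0.4, 0.5, -1.0]
opening: 0.0004
grip_force: 0.0
```

The fingers shut on nothing, so I'll look again.

```bash
python3 - <<'E'
from cell import *
import cv2,numpy as np
o=observe();print({k:np.round(v,4).tolist() for k,v in o.items()})
c=read_camera("wrist");s=read_camera("scene")
a=c["img"][150:390,200:440,::-1];b=s["img"][200:320,300:420,::-1]
i=np.hstack([cv2.resize(a,(400,400)),cv2.resize(b,(400,400),interpolation=cv2.INTER_CUBIC)])
cv2.imwrite("pics/w2.png",i);np.savez("w2.npz",pos=o["tool_pos"],rot=o["tool_rot"],**c)
E
```

```text
{'time': 3.65, 'qpos': [-0.0366, 0.4915, 1.5089, 0.0001, 1.1412, -1.3016], 'qvel': [0.0006, 0.0017, 0.0014, 0.0001, -0.0009, -0.0004], 'joint_efforts': [-0.0022, -48.9974, -22.7328, -0.0123, 0.0887, 0.0], 'tool_pos': [0.567, 0.0557, 0.118], 'tool_rot': [3.1415, -0.0, 2.8358], 'contact_force': [0.4296, 0.482, -0.9969], 'torque': [-0.0035, -0.002, -0.004], 'grip_force': 0.0, 'opening': 0.0004}
```

View pics/w2.png

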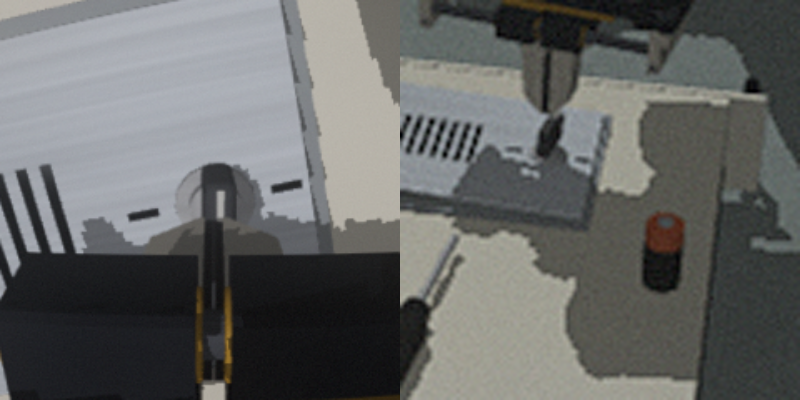

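```bash
python3 - <<'E'
from h import *
import cv2
c=dict(np.load("w2.npz"));T=c["T_tool_cam"];Rt=Ro.from_euler("xyz",c["rot"]).as_matrix()
def proj(p):
    q=T[:3,:3].T@(np.array(p)-T[:3,3]);r=np.arctan2(np.hypot(*q[:2]),q[2]);return q[:2]/np.hypot(*q[:2])*r*c["fx"]+[c["cx"],c["cy"]]
crop=lambda p:(proj(p)-[200,150])*400/240
for z in (0,-.01,-.019,-.03,-.05): print("tool pt z",z,crop((0,0,z)))
print("predicted slot ends",[crop(Rt.T@(np.array(p)-c["pos"])) for p in [(.5530,.0618,.138),(.5814,.0528,.138)]])
def P(x,y):
    u,v=200+x*.6,150+y*.6
    d=np.array([u-c["cx"],v-c["cy"]])/c["fx"];r=np.hypot(*d);q=np.array([*(d/r*np.tan(r)),1])*c["range_z"][int(round(v)),int(round(u))]
    return T[:3,:3]@q+T[:3,3]
for n,p in dict(slot1=(220,195),slot2=(220,212),wtop=(207,190),wside=(220,172),f1=(213,230),f2=(213,250),f3=(213,280),l=(205,240),fin=(214,330),fin2=(214,370),coverL=(110,200),coverR=(270,240)).items():
    t=P(*p);print(n,"tool",t.round(4),"world",(c["pos"]+Rt@t).round(4))
E
```

```text
tool pt z 0 [214.62097337 211.38365921]
tool pt z -0.01 [214.72642282 223.95628579]
tool pt z -0.019 [214.82957207 236.2943033 ]
tool pt z -0.03 [214.9676349  252.87062234]
tool pt z -0.05 [215.25869393 288.05446247]
predicted slot ends [array([220.24223475, 191.57542005]), array([219.70168602, 278.90075144])]
slot1 tool [ 0.0141  0.0015 -0.0198] world [0.5541 0.0614 0.1378]
slot2 tool [ 0.0085  0.0015 -0.0197] world [0.5594 0.0597 0.1377]
wtop tool [ 0.0154 -0.0023 -0.0193] world [0.5516 0.0581 0.1373]
wside tool [ 0.0176  0.0016 -0.0097] world [0.5507 0.0626 0.1277]
f1 tool [ 0.0108 -0.0006 -0.0371] world [0.5566 0.0584 0.1551]
f2 tool [ 0.0112 -0.0006 -0.0497] world [0.5562 0.0585 0.1677]
f3 tool [ 0.0109 -0.0006 -0.0646] world [0.5564 0.0584 0.1826]
l tool [ 0.0113 -0.0027 -0.0443] world [0.5555 0.0565 0.1623]
fin tool [ 0.0315 -0.0005 -0.1147] world [0.5369 0.0647 0.2327]
fin2 tool [-0.0074 -0.0004 -0.0754] world [0.574  0.0531 0.1934]
coverL tool [ 0.0009 -0.0365  0.0074] world [0.5552 0.0212 0.1106]
coverR tool [ 0.0126  0.0141 -0.047 ] world [0.5593 0.073  0.165 ]
```

```bash
python3 - <<'E'
from h import *
import cv2
c=dict(np.load("w2.npz"));T=c["T_tool_cam"]
print(c["fx"],c["fy"])
for u in (322,325,328,331,334,338):
  for v in range(262,300,4):
    d=np.array([u-c["cx"],v-c["cy"]])/c["fx"];r=np.hypot(*d);q=np.array([*(d/r*np.tan(r)),1])*c["range_z"][v,u]
    print(u,v,(T[:3,:3]@q+T[:3,3]).round(4),c["img"][v,u])
cv2.imwrite("pics/w2c.png",np.hstack([cv2.resize(c["img"][240:330,285:375,::-1],(600,600),interpolation=cv2.INTER_CUBIC)]))
E
```

```text
371.64829954431775 371.64829954431775
322 262 [ 0.0166 -0.0034 -0.0195] [47 48 52]
322 266 [ 0.0142 -0.0034 -0.0188] [55 56 59]
322 270 [ 0.0125 -0.0034 -0.0199] [56 55 60]
322 274 [ 0.0101 -0.0035 -0.0194] [51 53 56]
322 278 [ 0.0077 -0.0035 -0.019 ] [54 52 56]
322 282 [ 0.0056 -0.0035 -0.0192] [82 82 80]
322 286 [ 0.0108 -0.0032 -0.0349] [73 70 67]
322 290 [ 0.0111 -0.0032 -0.0399] [53 52 50]
322 294 [ 0.0128 -0.0031 -0.0473] [51 49 51]
322 298 [ 0.0123 -0.003  -0.0501] [45 44 45]
325 262 [ 0.0167 -0.0019 -0.0197] [61 62 66]
325 266 [ 0.0147 -0.0019 -0.02  ] [65 67 70]
325 270 [ 0.0121 -0.002  -0.0191] [63 65 68]
325 274 [ 0.0106 -0.002  -0.0206] [61 63 65]
325 278 [ 0.0083 -0.002  -0.0202] [60 64 67]
325 282 [ 0.006  -0.002  -0.0201] [40 42 43]
325 286 [ 0.0109 -0.0019 -0.0352] [36 37 38]
325 290 [ 0.0109 -0.0018 -0.0393] [30 30 31]
325 294 [ 0.011  -0.0018 -0.0437] [25 26 30]
325 298 [ 0.0105 -0.0018 -0.0465] [24 27 26]
328 262 [ 0.0167 -0.0005 -0.0196] [61 63 65]
328 266 [ 0.0147 -0.0005 -0.0201] [63 64 67]
328 270 [ 0.0123 -0.0005 -0.0194] [65 66 70]
328 274 [ 0.0103 -0.0005 -0
[... 961 characters left out ...]
26 -0.0193] [114 114 115]
334 282 [ 0.0126  0.0023 -0.0345] [98 97 92]
334 286 [ 0.0123  0.0022 -0.0382] [97 94 88]
334 290 [ 0.0128  0.0021 -0.0433] [70 69 67]
334 294 [ 0.0124  0.0021 -0.0464] [68 67 65]
334 298 [ 0.0121  0.002  -0.0497] [53 53 53]
338 262 [ 0.0164  0.0045 -0.0191] [54 55 58]
338 266 [ 0.0145  0.0045 -0.0195] [61 63 66]
338 270 [ 0.0121  0.0045 -0.0191] [53 56 61]
338 274 [ 0.01    0.0045 -0.0191] [57 59 62]
338 278 [ 0.0078  0.0046 -0.0191] [58 58 62]
338 282 [ 0.0127  0.0041 -0.0346] [96 92 90]
338 286 [ 0.0128  0.004  -0.0393] [95 94 91]
338 290 [ 0.0124  0.0039 -0.0425] [68 69 66]
338 294 [ 0.0127  0.0038 -0.0471] [68 66 64]
338 298 [ 0.0127  0.0037 -0.051 ] [67 66 65]
```

View pics/w2c.png

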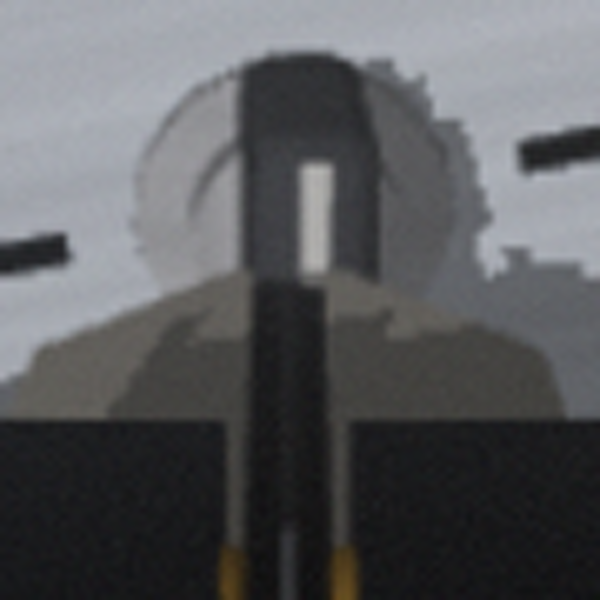

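The shut fingertips are at tool z ≈ -0.033 according to the depth image. The wing top is at -0.020, so the real tips are about 33 mm short of the reported TCP and closed about 13 mm above the wing. I'll reopen, shift 1.5 mm and go lower, watching the force.

Request:
step_arm --pt "0.0 0 0.0015 0 0" --pt "-0.4 0 0.0015 0 0" --pt "-0.4 0 0.0015 0 0" --pt "-0.4 0 0.0015 0 0" --pt "-0.4 0 0.0015 0 0" --pt "-0.4 0 0.0015 0.01 0" --pt "-0.4 0 0.0015 0.018 0" --pt "-0.4 0 0.0015 0.024 0" --pt "-0.4 0 0.0015 0.028 0" --pt "-0.4 0 0.0015 0.031 0" --pt "-0.4 0 0.0015 0.031 0"

```text
time: 5.12
tool_pos: [0.5675, 0.0571, 0.0869]
tool_rot: [3.142, -0.0, 2.836]
contact_force: [-0.7, -0.4, -0.2]
opening: 0.0641
grip_force: 0.0
```

Request:
step_arm --pt "0.2 0 0 0 0" --pt "0.5 0 0 0 0" --pt "0.8 0 0 0 0" --pt "1 0 0 0 0" --pt "1 0 0 0 0" --pt "1 0 0 0 0" --pt "1 0 0 0 0" --pt "1 0 0 0 0" --grip_force 35

```text
time: 6.12
tool_pos: [0.5675, 0.0568, 0.087]
tool_rot: [-3.141, -0.0, 2.836]
contact_force: [-0.5, -2.1, 0.5]
opening: 0.0099
grip_force: 34.8
```

Request:
step_arm --pt "1 0 0 0 0.06" --pt "1 0 0 0.0002 0.14" --pt "1 0 0 0.0004 0.23" --pt "1 0 0 0.0006 0.32" --pt "1 0 0 0.0008 0.41" --pt "1 0 0 0.001 0.5" --pt "1 0 0 0.0012 0.58" --pt "1 0 0 0.0014 0.65" --pt "1 0 0 0.0014 0.7" --pt "1 0 0 0.0014 0.7" --pt "1 0 0 0.0014 0.7"

```text
time: 7.5
tool_pos: [0.5678, 0.0572, 0.0857]
tool_rot: [3.141, 0.0, 2.137]
contact_force: [0.2, 0.4, 0.4]
opening: 0.0097
grip_force: 34.8
```

```bash
python3 - <<'E'
from cell import *
import numpy as np
o=observe();print({k:np.round(o[k],4).tolist() for k in ("tool_pos","tool_rot","contact_force","torque","opening")})
E
```

```text
{'tool_pos': [0.5678, 0.0572, 0.0857], 'tool_rot': [3.1408, 0.0002, 2.1367], 'contact_force': [0.172, 0.4276, 0.3933], 'torque': [-0.296, -0.1654, -0.0407], 'opening': 0.0097}
```

Forces are low. I'll continue to yaw 1.462.

Request:
step_arm --pt "1 0 0 0.0002 0.07" --pt "1 0 0 0.0004 0.16" --pt "1 0 0 0.0006 0.25" --pt "1 0 0 0.0008 0.34" --pt "1 0 0 0.001 0.43" --pt "1 0 0 0.0012 0.52" --pt "1 0 0 0.0014 0.6" --pt "1 0 0 0.0014 0.65" --pt "1 0 0 0.0014 0.675" --pt "1 0 0 0.0014 0.675" --pt "1 0 0 0.0014 0.675"

```text
time: 8.88
tool_pos: [0.5685, 0.0572, 0.0845]
tool_rot: [3.139, -0.001, 1.462]
contact_force: [5.8, 1.0, -2.1]
opening: 0.0094
grip_force: 35.0
```

Request:
step_arm --pt "0.6 0 0 0 0" --pt "0.2 0 0 0 0" --pt "-0.3 0 0 0 0" --pt "-0.3 0 0 0 0" --pt "-0.3 0 0 0 0" --pt "-0.3 0 0 -0.02 0" --pt "-0.3 0 0 -0.05 0" --pt "-0.3 0 0 -0.08 0" --pt "-0.3 0 0 -0.11 0" --pt "-0.3 0 0 -0.13 0" --pt "-0.3 0 0 -0.13 0" --pt "-0.3 0 0 -0.13 0"

```text
time: 10.38
tool_pos: [0.567, 0.0571, 0.2131]
tool_rot: [-3.14, 0.0, 1.461]
contact_force: [-1.0, 0.3, -0.7]
opening: 0.0594
grip_force: 0.0
```

```bash
python3 - <<'E'
from cell import *
import cv2,numpy as np
o=observe()
c=read_camera("wrist");np.savez("w3.npz",pos=o["tool_pos"],rot=o["tool_rot"],**c)
i=c["img"]
a=cv2.resize(i[195:270,278:378,::-1],None,fx=8,fy=8,interpolation=cv2.INTER_CUBIC)
cv2.imwrite("pics/w3c.png",a)
E
```

```text
(no output)
```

View pics/w3c.png

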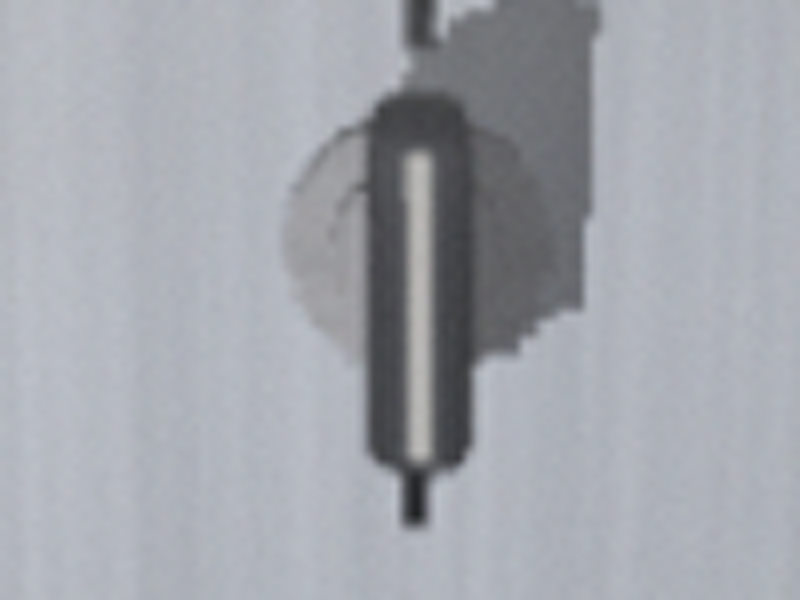

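The slot runs (417,152)→(421,460) and the marks (421,20..45)→(414,500). They are nearly in line, about 1.5° apart; I'll compute it properly.

```bash
python3 - <<'E'
from h import *
import cv2
c=dict(np.load("w3.npz"))
f=lambda u,v,z: w2w(c,u,v,z)
g=cv2.cvtColor(c["img"],cv2.COLOR_RGB2GRAY).astype(float)
def cen(v,lo,hi,bright):
    s=g[v,lo:hi+1]; w=np.clip(s-np.median(s) if bright else np.median(s)-s,0,None); w[w<.35*w.max()]=0
    return (w*np.arange(lo,hi+1)).sum()/w.sum(), w.max()
S=[(cen(v,325,336,1)[0],v) for v in range(216,251,2)]
M1=[(*cen(v,324,336,0),v) for v in range(188,200)];M2=[(*cen(v,324,335,0),v) for v in range(254,264)]
print(np.round(M1,1).tolist(),np.round(M2,1).tolist())
def ang(P):
    P=np.array(P)[:,:2];P=P-P.mean(0);d=np.linalg.svd(P)[2][0];return np.degrees(np.arctan2(d[1],d[0]))%180
M=[(a,v) for a,m,v in M1+M2 if m>50]
print("slot",ang([f(u,v,.135) for u,v in S]),"marks",ang([f(u,v,.1075) for u,v in M]),len(M),np.degrees(c["rot"]))
print(np.mean([f(u,v,.135) for u,v in S],0),[f(u,v,.1075) for u,v in (M[0],M[-1])])
E
```

```text
[[330.1, 79.0, 188.0], [330.1, 110.0, 189.0], [330.1, 114.0, 190.0], [330.1, 111.0, 191.0], [330.1, 113.0, 192.0], [330.1, 111.0, 193.0], [330.1, 111.0, 194.0], [330.1, 114.0, 195.0], [330.1, 108.0, 196.0], [330.0, 72.0, 197.0], [330.0, 65.0, 198.0], [330.0, 50.0, 199.0]] [[329.5, 98.5, 254.0], [329.5, 130.0, 255.0], [329.4, 129.5, 256.0], [329.4, 132.0, 257.0], [329.4, 133.0, 258.0], [329.4, 128.0, 259.0], [329.4, 83.5, 260.0], [329.4, 20.0, 261.0], [329.0, 2.0, 262.0], [328.1, 5.0, 263.0]]
slot 84.05945304328571 marks 83.2426027732414 18 [-1.79905303e+02  3.86535287e-03  8.37002975e+01]
[0.56686629 0.05694257 0.135     ] [array([0.57033451, 0.0863555 , 0.1075    ]), array([0.56301846, 0.02477396, 0.1075    ])]
```

The slot is within about 0.8° of the marks, so the turn is done. Next I'll shut the fingers and go over the press spot, about (0.550, -0.093).

Request:
step_arm --pt "0 -0.04 0 0 0" --pt "0.5 -0.08 0 0 0" --pt "1 -0.12 0 0 0" --pt "1 -0.14 0 0 0" --pt "1 -0.151 0 0.02 0" --pt "1 -0.151 0 0.05 0" --pt "1 -0.151 0 0.08 0" --pt "1 -0.151 0 0.1 0" --pt "1 -0.151 0 0.115 0" --pt "1 -0.151 0 0.12 0" --pt "1 -0.151 0 0.12 0"

```text
time: 11.8
tool_pos: [0.5511, -0.0928, 0.0943]
tool_rot: [3.141, -0.0, 1.461]
contact_force: [-0.4, 0.7, 0.3]
opening: 0.0005
grip_force: 0.0
```

```bash
python3 - <<'E'
from cell import *
import cv2,numpy as np
o=observe();print({k:np.round(o[k],4).tolist() for k in ("tool_pos","tool_rot","contact_force","opening")})
c=read_camera("wrist");np.savez("w4.npz",pos=o["tool_pos"],rot=o["tool_rot"],**c)
i=c["img"][100:340,170:490,::-1]
cv2.imwrite("pics/w4.png",cv2.resize(i,None,fx=2.5,fy=2.5,interpolation=cv2.INTER_CUBIC))
E
```

```text
{'tool_pos': [0.5511, -0.0928, 0.0943], 'tool_rot': [3.1415, -0.0001, 1.461], 'contact_force': [-0.3732, 0.7375, 0.3286], 'opening': 0.0005}
```

View pics/w4.png

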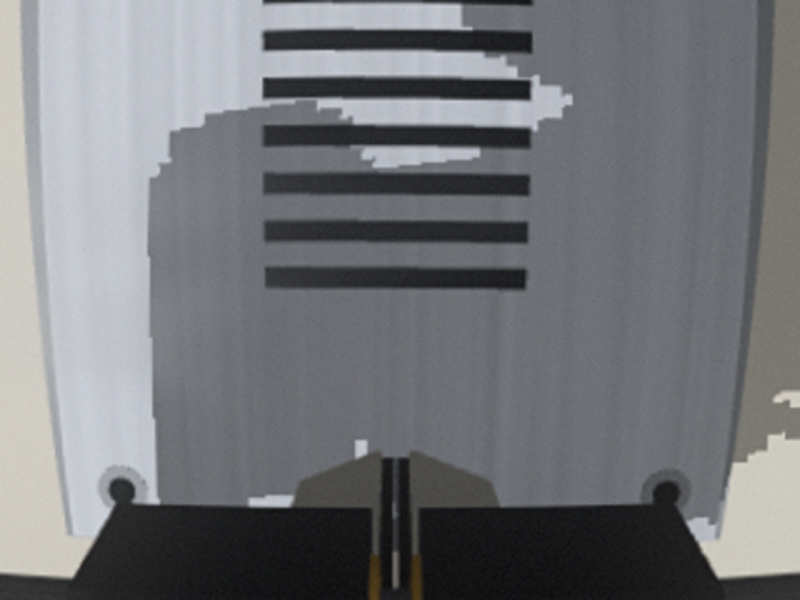

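The holes are at (122,490) and (666,491), with the fingers centred between them at x ≈ 395. I'll press down gradually.

Request:
step_arm --pt "1 0 0 0.004 0" --pt "1 0 0 0.008 0" --pt "1 0 0 0.011 0" --pt "1 0 0 0.013 0" --pt "1 0 0 0.015 0" --pt "1 0 0 0.015 0"

```text
time: 12.6
tool_pos: [0.5509, -0.0932, 0.0793]
tool_rot: [3.141, 0.0, 1.461]
contact_force: [-2.2, -1.2, 3.2]
opening: 0.0001
grip_force: 1.5
```

```bash
python3 - <<'E'
from h import *
c=dict(np.load("w4.npz"))
a,b=[w2w(c,170+(x+.5)/2.5-.5,100+(y+.5)/2.5-.5,.115) for x,y in [(122,490),(666,491)]]
m=(a+b)/2;print(a,b,np.linalg.norm(a-b),"press",m+.004*np.array([np.cos(np.radians(83.3)),np.sin(np.radians(83.3)),0]))
E
```

```text
[ 0.49205668 -0.09056665  0.115     ] [ 0.60543029 -0.10334794  0.115     ] 0.11409179128784977 press [ 0.54921017 -0.09298461  0.115     ]
```

Request:
step_arm --pt "1 0 0 0.001 0" --pt "1 0 0 0.002 0" --pt "1 0 0 0.003 0" --pt "1 0 0 0.004 0" --pt "1 0 0 0.004 0"

```text
time: 13.22
tool_pos: [0.551, -0.0933, 0.0754]
tool_rot: [3.141, 0.0, 1.461]
contact_force: [-1.8, -2.2, 6.5]
opening: 0.0003
grip_force: 2.9
```

Request:
step_arm --pt "1 0 0 0.0005 0" --pt "1 0 0 0.001 0" --pt "1 0 0 0.001 0"

```text
time: 13.6
tool_pos: [0.551, -0.0933, 0.0746]
tool_rot: [3.141, 0.0, 1.461]
contact_force: [-3.9, -2.7, 5.9]
opening: 0.0004
grip_force: 3.3
```

Request:
step_arm --pt "1 0 0 0.0005 0" --pt "1 0 0 0.001 0" --pt "1 0 0 0.001 0"

```text
time: 13.98
tool_pos: [0.5511, -0.0933, 0.0741]
tool_rot: [3.141, 0.001, 1.461]
contact_force: [-4.0, -2.1, 10.0]
opening: 0.0005
grip_force: 5.0
```

Request:
step_arm --pt "1 0 0 0.0005 0" --pt "1 0 0 0.0008 0" --pt "1 0 0 0.0008 0" --pt "1 0 0 0.0008 0" --pt "1 0 0 0.0008 0"

```text
time: 14.6
tool_pos: [0.5511, -0.0934, 0.0738]
tool_rot: [3.14, 0.001, 1.461]
contact_force: [-5.8, -1.6, 12.7]
opening: 0.0002
grip_force: 6.7
```

```bash
python3 - <<'E'
from cell import *
from h import *
o=observe();print({k:np.round(o[k],4).tolist() for k in ("time","tool_pos","tool_rot","contact_force","opening")})
c=read_camera("top")
for p in [(353,238),(347,280),(350,250),(340,265),(310,275),(300,230)]: print(p,px2w(c,*p).round(4))
E
```

```text
{'time': 14.6, 'tool_pos': [0.5511, -0.0934, 0.0738], 'tool_rot': [3.1404, 0.0007, 1.4608], 'contact_force': [-5.8256, -1.5959, 12.7073], 'opening': 0.0002}
(353, 238) [ 0.5574 -0.0802  0.4656]
(347, 280) [ 0.4894 -0.0838  0.2136]
(350, 250) [ 0.5347 -0.0749  0.4608]
(340, 265) [ 0.5204 -0.0644  0.2697]
(310, 275) [0.5061 0.0053 0.1071]
(300, 230) [0.6227 0.0333 0.1058]
```

```bash
python3 - <<'E'
from cell import *
from h import *
def tilt(c):
    T=c["T_tool_cam"];R=Ro.from_euler("xyz",c["rot"]).as_matrix();P=[]
    for v in range(120,275,3):
        for u in list(range(200,270,3))+list(range(390,450,3)):
            d=np.array([u-c["cx"],v-c["cy"]])/c["fx"];r=np.hypot(*d);z=c["range_z"][v,u]
            w=c["pos"]+R@(T[:3,:3]@(np.array([*(d/r*np.tan(r)),1])*z)+T[:3,3])
            e=np.array([np.cos(np.radians(83.3)),np.sin(np.radians(83.3))]);s=(w[:2]-[.5667,.0556])@e;t=(w[:2]-[.5667,.0556])@[e[1],-e[0]]
            if -.16<s<-.02 and abs(t)<.065 and w[2]<.125:P.append((s,t,1,w[2]))
    P=np.array(P);x=np.linalg.lstsq(P[:,:3],P[:,3],rcond=None)[0];return x.round(4),"z at press",(x[2]-.15*x[0]).round(4),len(P)
print("before",tilt(dict(np.load("w4.npz"))))
o=observe();c=read_camera("wrist");c.update(pos=o["tool_pos"],rot=np.array(o["tool_rot"]))
print("now",tilt(c))
E
```

```text
before (array([-0.0548,  0.0006,  0.1065]), 'z at press', np.float64(0.1147), 2274)
now (array([0.0024, 0.0005, 0.1063]), 'z at press', np.float64(0.106), 2283)
```

The cover tilt went from 0.055 rad to about 0, so it is flush and held with about 13 N. Handing in.

```bash
python3 -c "
from cell import *
print(hand_in())"
```

```text
the job is handed in; nothing more can be done
None
```

The fastener is turned clockwise to within about 1° of the marks, and the cover's loose end is flush and held down with about 13 N midway between the screw holes; the job is handed in after one empty grasp, because the fingertips sit about 33 mm behind the reported TCP.

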